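Clear the way, latch the incubator door and set its timer

TASK

Start the bench incubator: first lift the tall jar out of the way of its open glass door and stand it upright in the shallow grey tray. Then push the door fully shut until it seats on its catch, and only then turn the timer knob on top to the mark with three dots and let go. Leave the blue box, the beaker and the tube rack where they are.

Things in the scene. Friction and masses are not known exactly. Their poses are not given: they have to be found in the camera images.
- incubator: White bench incubator, fixed, 220 deep (x) x 250 wide (y) x 165 mm high. Origin: centre of its underside on the bench. Its own -x axis points out of its front, where the chamber opens and the glass door hangs; z is up. The hinge is at the -y end of the front and the catch at the +y end. The timer stands on the flat top.
- door (a joint): Angle of the glass door about its upright hinge, rad: 0 = fully shut and seated, grows as it opens (turning anticlockwise seen from above), at most 1.7. It moves freely and stays where it is left. A sprung roller catch resists over the last 0.05 rad or so: about 6 N at the free edge (7 to 8 N at door_push), then it snaps in and holds the door at 0; a door not pushed past it is pushed back to about 0.045 rad or more.
- door_hinge (a point): Point on the door's upright hinge axis, 120 mm above the bench. It turns with the door: its own +y axis runs along the door from the hinge to the free edge (door 240 mm wide), its -x axis points out of the outer face, the side to push on. The hinge axis lies in the middle of the 14 mm thick door; the panel spans heights 15 to 165 mm over the bench.
- door_push (a point): A point to push on: on the door's outer face, 170 mm from the hinge axis, 142 mm above the bench (23 mm below the door's top edge). Same axes as door_hinge. A small grey pull, 12 mm wide and 16 mm proud, is on the outer face at 222 mm from the hinge, at heights 42 to 102 mm.
- timer (a joint): Angle of the timer knob, rad: 0 at the bar mark, grows clockwise seen from above. It has six click positions 0.45 rad apart: 0 at the bar mark, then 0.45, 0.90, 1.35, 1.80, 2.25 at the marks with one, two, three, four and five dots (dots in rows that run outward on the grey disc). It starts at the bar, one dot or two dots. About 0.1 N m carries it from click to click, and it settles in the nearest one when let go.
- timer_grip (a point): Grip point of the black timer knob: on its upright axis, 210 mm above the bench. The knob's grip is an upright bar 50 mm long, 14 mm thick, from 186 to 220 mm above the bench, long along this point's own x axis, to be gripped across its thickness (its y axis) from above; the white pointer is at the bar's -x end. Below it is a disc of radius 26 mm (top at 186 mm) on a housing and scale of radius 68 mm (top at 169 mm). Turning axis: vertical.
- bottle_center (a point): Centre (half-way up, 75 mm above its underside) of the tall upright white jar with grey lid and paper label, 60 mm in diameter all the way up including its 28 mm high lid, 150 mm high in all (grip it within about 40 mm of its top, so that the gripper body stays clear of the jar and the door), 0.18 to 0.35 kg, loose, standing on the bench in the door's sweep. z up.
- tray_in (a point): Centre of the inner floor of the shallow grey tray, fixed on the bench: outside 210 (x) x 150 (y) x 22 mm high, walls 5 mm, floor 5 mm above the bench. x along its length, z up. Empty.
- tip_box: Loose blue pipette-tip box, 120 (x) x 85 (y) x 55 mm high, origin at the centre of its underside. To be left alone.
- beaker: Loose glass beaker, 66 mm in diameter, 80 mm high, origin at the centre of its underside. To be left alone.
- tube_rack: Loose yellow rack of ten red-capped tubes, 60 (x) x 140 (y) x 92 mm high, origin at the centre of its underside. To be left alone.
There are look-alikes about, which are no part of the job. Of the things that look like the part that bears bottle_center, the smallest one is meant.

How it is judged:
On the way, in this order (a step that is already met when the one before it is completed fails the run):
1. the tall jar stands upright in the tray, let go (x of bottle_center in the frame of tray_in between -0.08 and 0.08 m and y of bottle_center in the frame of tray_in between -0.05 and 0.05 m and z of bottle_center in the frame of tray_in between 0.065 and 0.085 m and angle between bottle_center's own z axis and vertical below 0.12 rad and contact force between the fingers and bottle below 0.1 N and linear speed of bottle below 0.02 m/s), for 0.2 s.
2. the door is shut and seated on its catch (value of joint door below 0.015 rad), for 0.2 s.
3. the timer stands at the three-dot mark (value of joint timer between 1.25 and 1.45 rad), for 0.2 s.
At the end, for the whole second after the job is handed in: The jar stands upright (within 0.12 rad) on the tray's floor, its centre within 80 mm of the tray's centre lengthwise and 50 mm across; the door is shut on its catch (under 0.015 rad); the timer rests at the three-dot mark (1.35 within 0.1 rad) (all of step 3 and x of bottle_center in the frame of tray_in between -0.08 and 0.08 m and y of bottle_center in the frame of tray_in between -0.05 and 0.05 m and z of bottle_center in the frame of tray_in between 0.065 and 0.085 m and angle between bottle_center's own z axis and vertical below 0.12 rad and value of joint door below 0.015 rad and linear speed of bottle below 0.02 m/s); the robot touches nothing.
It fails at once if the blue box, the beaker or the tube rack moved by more than 20 mm (distance of any of tip_box, beaker, tube_rack from where it was at the start of the episode above 0.02 m).
It also fails if it takes over 64 s, if anything falls off the work surface, if the arm or the gripper's body presses on something with over 40 N, if the wrist force passes 120 N, or if a joint passes its speed limit or range.

ROBOT

A 6-joint arm with a two-finger parallel gripper is mounted at the origin on the work surface. World frame = base frame: x ahead of the robot, y to its left, z up, the work surface at z = 0. Lengths are in m, angles in rad, forces in N, time in s.
With the tool pointing down it reaches from about 0.375 to 0.925 m from the base axis. Payload 5.7 kg.
Tool frame: the origin (TCP) lies midway between the tips of the shut fingers; the grasp point (between the pads) lies 19 mm behind it; z points along the fingers, y is the line along which they close (so a half turn about z gives the same grasp; the last joint's range is limited). The gripper opens to 88 mm and grips with 3 to 60 N. Pads are 20 mm wide; open, the fingers measure 115 mm over their backs; the gripper's body (75 mm by 178 mm) begins 61 mm behind the grasp point.
Start: joints at [-1.23, 0.359, 1.51, -0, 1.272, -0.115], TCP at [0.264, -0.539, 0.223] pointing down, gripper open.
Joint ranges: [-2.97, 2.97], [-1.01, 2.36], [0.21, 2.38], [-0.96, 4.11], [0.2, 2.71], [-2.98, 2.98]. Speed limits (rad/s): [2.39, 2.39, 3.14, 3.14, 3.14, 3.14].

INTERFACE

Orientations are given as a unit quaternion [x, y, z, w].
In Python, from bench import move_ptp, servo_line, goto_joints, move_gripper, sleep, inverse_kinematics, capture, PlanningError, close_job, spot_in, silhouettes, current_clock, current_joint_pos, current_qvel, current_joint_torque, current_position, current_orientation, current_force, current_torque, current_finger_gap, current_grip_force gives the robot as it stands. Calls block until the motion is done:
- move_ptp(position, orientation): joint-space move of the TCP to a pose.
- servo_line(position, orientation=None, rate=0.15, contact_N=None): straight line of the TCP; orientation=None keeps the orientation; rate is the mean speed in m/s. With contact_N (N) it stops when the force on the tool has changed by that much, and returns True; else False.
- goto_joints(angles): joint-space move.
- move_gripper(opening): finger opening in m; the grip force is fixed at half the most; returns when the fingers have stopped.
- sleep(seconds).
- inverse_kinematics(position, orientation): joint angles nearest the present ones, or None.
- capture(name): name is "scene" or "side" or "wrist"; returns a dict with "image" (420x560x3 uint8, blue, green, red), "range_z" (420x560 float32, m along the optical axis (not along the pixel's ray), 0 where there is no reading), "intrinsics" (3x3 intrinsics, pixels), "k1" (the pictures are not rectified: a ray, as slopes to the right and down, at radius r is drawn at 1 + k1 r^2 times it, then the intrinsics apply), "R" (3x3) and "t" (3): a world point X has camera coordinates R X + t. Camera axes: x right, y down, z forward; pixel columns grow to the right and rows downward; lengths in m; the calibration is good to about 2 mm. A picture is of the moment at which its call begins.
A pose or a line that the arm cannot do raises PlanningError and nothing moves.
- close_job(): hands the job in; it is judged then, once.
Trained networks look in the newest picture that a camera, given by its name, has taken for a name from the list of things; names that differ only in an ending like _2 or _b are one class to them, and where a whole thing is asked for, a point or a joint stands for the part that bears it (a point fixed in the world has none). Each returns a list of dicts, best first, with "conf" (0 to 1); they miss things now and then, are a little off and sometimes report something else, mostly with a low value. They report only what shows in the picture. A call takes as long as a camera call. They do not tell look-alikes from the thing itself.
- spot_in(camera, query): "xy" ([column, row] in pixels, amid what is visible of it).
- silhouettes(camera, query): "region" (420x560 bool, what is visible of it) and "xy" ([column, row] in pixels, amid what is visible of it).
Readings, each from a call of its own:
- current_clock(): time.
- current_joint_pos(): joint angles.
- current_qvel(): joint speeds.
- current_joint_torque(): joint torques, N m.
- current_position(): TCP position.
- current_orientation(): TCP orientation.
- current_force(): force on the tool from outside, world axes, zero at the start.
- current_torque(): the same for the moment, N m.
- current_finger_gap(): finger opening in m.
- current_grip_force(): force on a finger pad.
Only numpy, scipy, OpenCV 4.12 (cv2) and the standard library are available. Lean on these libraries where they do the work, as an engineer would, in place of code of your own. Each camera call takes 0.05 s, during which the arm holds its last target. There are 200 camera calls.

## Working session

There is one attempt and no reset: what is moved stays moved. The work goes in short steps, each a Python script; the robot and the scene stay as the last script left them, time stands still between calls to the robot, and variables do not carry over. Pictures are saved under pics/ and viewed, at most 10 in all, crops included, and the job is handed in when it is done.

```bash
ls; mkdir -p pics; cat > h.py <<'E'
import numpy as np, cv2
from bench import *
def world(c,px,z=None):
    """pixels Nx2 -> world points by range"""
    px=np.atleast_2d(px).astype(float)
    K=c["intrinsics"]; s=np.c_[(px[:,0]-K[0,2])/K[0,0],(px[:,1]-K[1,2])/K[1,1]]
    u=s.copy()
    for _ in range(20): u=s/(1+c["k1"]*(u**2).sum(1,keepdims=True))
    rng=c["range_z"][px[:,1].round().astype(int),px[:,0].round().astype(int)]
    P=np.c_[u,np.ones(len(u))]*rng[:,None]
    return (P-np.array(c["t"]))@np.array(c["R"])
def cloud(c,mask):
    v,u=np.nonzero(mask&(c["range_z"]>0)); return world(c,np.c_[u,v])
E
python3 - <<'E'
from h import *
ims=[]
for n in("scene","side"):
    c=capture(n); cv2.imwrite(f"pics/{n}0.png",c["image"])
    print(n,"cam at",-np.array(c["R"]).T@c["t"])
    for q in("incubator","door_hinge","timer_grip","bottle_center","tray_in","tip_box","beaker","tube_rack"):
        for d in silhouettes(n,q)[:4]:
            p=cloud(c,d["region"])
            print(q,round(d["conf"],2),np.round(d["xy"]),len(p),*(np.round(np.percentile(p,[3,50,97],axis=0),3).tolist() if len(p) else []))
E
```

```text
pics
scene cam at [ 1.1014826  -0.69589063  1.08829636]
incubator 0.67 [260. 281.] 12770 [0.442, -0.339, 0.02] [0.651, -0.226, 0.165] [0.785, 0.032, 0.184]
door_hinge 0.98 [259. 205.] 1427 [0.433, -0.133, 0.029] [0.452, -0.014, 0.127] [0.48, 0.077, 0.168]
timer_grip 0.9 [268. 253.] 394 [0.608, -0.193, 0.183] [0.631, -0.176, 0.201] [0.649, -0.157, 0.223]
timer_grip 0.49 [259. 282.] 12706 [0.442, -0.339, 0.023] [0.65, -0.225, 0.165] [0.784, 0.033, 0.184]
bottle_center 0.93 [290. 217.] 756 [0.52, -0.027, 0.003] [0.559, -0.01, 0.13] [0.578, 0.067, 0.154]
bottle_center 0.79 [257. 150.] 1311 [0.298, 0.102, 0.036] [0.34, 0.117, 0.16] [0.365, 0.17, 0.209]
bottle_center 0.63 [348. 223.] 1912 [0.661, 0.05, 0.013] [0.705, 0.063, 0.149] [0.731, 0.117, 0.209]
tray_in 0.76 [332. 176.] 1916 [0.402, 0.23, 0.002] [0.49, 0.322, 0.007] [0.6, 0.38, 0.024]
tray_in 0.61 [260. 206.] 1397 [0.432, -0.13, 0.029] [0.452, -0.011, 0.127] [0.48, 0.078, 0.168]
tip_box 0.82 [137. 278.] 1681 [0.281, -0.435, 0.007] [0.344, -0.379, 0.054] [0.397, -0.315, 0.06]
beaker 0.88 [386. 230.] 579 [0.724, 0.171, 0.008] [0.754, 
[... 657 characters left out ...]
0.36, 0.185, 0.207]
bottle_center 0.64 [206. 247.] 2486 [0.65, 0.065, 0.015] [0.682, 0.121, 0.156] [0.722, 0.133, 0.206]
bottle_center 0.56 [269. 227.] 1215 [0.517, -0.018, 0.008] [0.544, 0.026, 0.108] [0.571, 0.034, 0.151]
tray_in 0.71 [283. 355.] 6244 [0.402, 0.236, 0.001] [0.5, 0.31, 0.005] [0.599, 0.382, 0.022]
tip_box 0.82 [342. 150.] 1239 [0.269, -0.423, 0.001] [0.334, -0.351, 0.052] [0.393, -0.305, 0.058]
beaker 0.68 [176. 305.] 894 [0.721, 0.174, 0.005] [0.751, 0.197, 0.051] [0.778, 0.233, 0.08]
beaker 0.56 [341. 151.] 1173 [0.269, -0.415, 0.005] [0.333, -0.35, 0.052] [0.392, -0.305, 0.058]
tube_rack 0.75 [203. 366.] 2387 [0.64, 0.278, 0.001] [0.669, 0.353, 0.05] [0.708, 0.41, 0.093]
```

View pics/scene0.png

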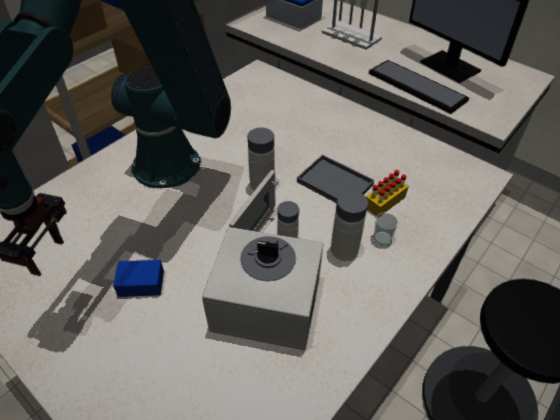

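```bash
python3 - <<'E'
from h import *
for n in("scene","side"):
    c=capture(n)
    # lid circle of each jar, knob top, door top edge
    for d in silhouettes(n,"bottle_center")[:3]:
        p=cloud(c,d["region"]); z=np.percentile(p[:,2],98); t=p[(p[:,2]>z-.006)]
        (x,y),r=cv2.minEnclosingCircle(t[:,:2].astype(np.float32)); print(n,"jar top",round(z,3),"encl",np.round([x,y,r],3),"med",np.round(np.median(t,0),3))
    d=silhouettes(n,"timer_grip")[0]; p=cloud(c,d["region"]); t=p[p[:,2]>.208]
    rr=cv2.minAreaRect(t[:,:2].astype(np.float32)); print("knob",len(t),rr)
    d=silhouettes(n,"door_hinge")[0]; p=cloud(c,d["region"]); t=p[(p[:,2]>.155)&(p[:,2]<.175)]
    print("door",len(t),cv2.minAreaRect(t[:,:2].astype(np.float32)),cv2.fitLine(t[:,:2].astype(np.float32),cv2.DIST_HUBER,0,.01,.01).ravel())
    for d in silhouettes(n,"tray_in")[:1]:
        p=cloud(c,d["region"]); print("tray",cv2.minAreaRect(p[p[:,2]<.03][:,:2].astype(np.float32)))
    p=cloud(c,np.ones((420,560),bool)); t=p[(abs(p[:,2]-.165)<.008)&(p[:,0]>.45)&(p[:,0]<.9)&(p[:,1]<-.02)]
    print("inc top",cv2.minAreaRect(t[:,:2].astype(np.float32)))
    x,y,w,h=190,110,210,160
    if n=="side": x,y,w,h=160,90,230,180
    cv2.imwrite(f"pics/{n}_crop.png",cv2.resize(c["image"][y:y+h,x:x+w],None,fx=3.4,fy=3.4,interpolation=cv2.INTER_CUBIC))
E
```

```text
scene jar top 0.209 encl [0.324 0.143 0.044] med [0.326 0.142 0.207]
scene jar top 0.209 encl [0.693 0.09  0.042] med [0.693 0.088 0.206]
scene jar top 0.154 encl [ 0.579 -0.026  0.071] med [0.55  0.001 0.151]
knob 155 ((0.6273645758628845, -0.17024488747119904), (0.0486772395670414, 0.018017303198575974), 30.18011474609375)
door 411 ((0.4523341655731201, -0.031433865427970886), (0.017727646976709366, 0.2440684288740158), 12.755805969238281) [ 0.22247298 -0.97493887  0.45422283 -0.02725658]
tray ((0.502333402633667, 0.31757450103759766), (0.21205565333366394, 0.18039081990718842), 2.3496062755584717)
inc top ((0.6094698309898376, -0.13857251405715942), (0.25113970041275024, 0.35648027062416077), 28.259706497192383)
side jar top 0.152 encl [0.545 0.005 0.031] med [0.545 0.006 0.149]
side jar top 0.207 encl [0.691 0.092 0.043] med [0.688 0.095 0.205]
side jar top 0.207 encl [0.322 0.144 0.042] med [0.322 0.147 0.205]
knob 120 ((0.6240324974060059, -0.16839821636676788), (0.04849289730191231, 0.01635907217860222), 29.096914291381836)
door 436 ((0.44887638092041016, -0.029923662543296814), (0.014869468286633492, 0.23815667629241943), 13.032590866088867) [ 0.22209641 -0.9750247   0.44772023 -0.01977662]
tray ((0.5009796023368835, 0.3076268434524536), (0.21015329658985138, 0.1528930962085724), 2.365821361541748)
inc top ((0.6241773366928101, -0.5165793895721436), (0.9907143712043762, 0.3480588495731354), 89.99760437011719)
```

View pics/side_crop.png

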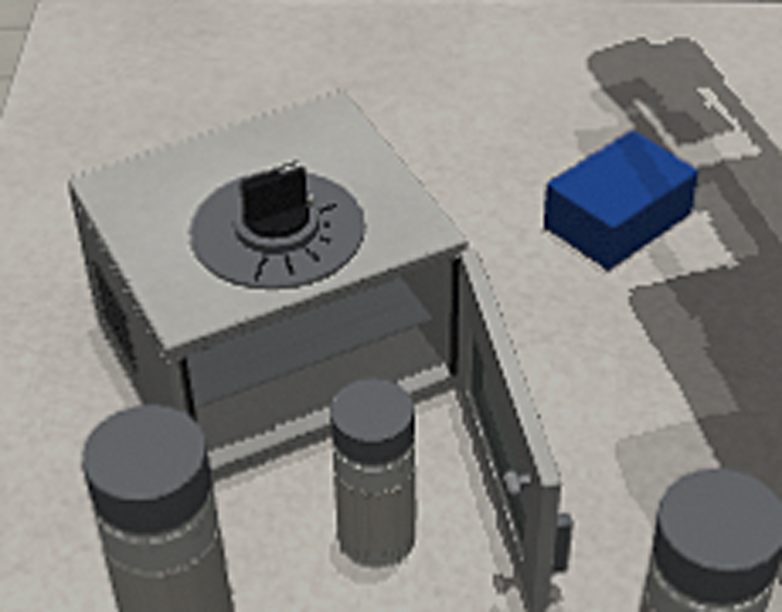

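The scene holds a dark knob on the incubator (268,247). Jar candidates are (289,217) at 150 mm high, and (260,150) and (348,225) both at 208 mm. I choose the smallest, at (289,217); in the side crop it stands alone between door and chamber (372,470). The crop also confirms the pointer end is towards the image right, beside the bar mark.

```bash
python3 - <<'E'
from h import *
from scipy.optimize import least_squares
tops={}
for n in("scene","side"):
    c=capture(n)
    p=cloud(c,np.ones((420,560),bool)); t=p[(abs(p[:,2]-.163)<.006)&(p[:,0]>.49)&(p[:,0]<.9)&(p[:,1]<.02)&(p[:,1]>-.4)]
    d=np.array([-.222,.975]); 
    # raster -> biggest component
    ij=((t[:,:2]-[.4,-.5])/.004).astype(int); m=np.zeros((150,150),np.uint8); m[ij[:,0],ij[:,1]]=1
    m=cv2.morphologyEx(m,cv2.MORPH_CLOSE,np.ones((3,3))); m=cv2.morphologyEx(m,cv2.MORPH_OPEN,np.ones((5,5)))
    k,l,s,_=cv2.connectedComponentsWithStats(m); b=1+np.argmax(s[1:,4]); tt=t[l[ij[:,0],ij[:,1]]==b]
    r=cv2.minAreaRect(tt[:,:2].astype(np.float32)); print(n,"inc",r,np.round(cv2.boxPoints(r),3).tolist())
c=capture("wrist"); print(c["intrinsics"],-np.array(c["R"]).T@c["t"],np.array(c["R"])[2],current_position(),current_orientation())
E
```

```text
scene inc ((0.6406961679458618, -0.1963992416858673), (0.25127193331718445, 0.22414623200893402), 28.071441650390625) [[0.47699999809265137, -0.15700000524520874], [0.5830000042915344, -0.3540000021457672], [0.8040000200271606, -0.23600000143051147], [0.6990000009536743, -0.03799999877810478]]
side inc ((0.6374226808547974, -0.19534699618816376), (0.2517857551574707, 0.2264588624238968), 28.11807632446289) [[0.4729999899864197, -0.1550000011920929], [0.5799999833106995, -0.35499998927116394], [0.8019999861717224, -0.23600000143051147], [0.6949999928474426, -0.035999998450279236]]
[[336.98296858   0.         280.45787758]
 [  0.         336.98296858 207.52278917]
 [  0.           0.           1.        ]] [ 0.33405276 -0.50305492  0.38526739] [-0.25634846 -0.12503703 -0.95846294] [ 0.26409163 -0.53872964  0.22262759] [ 9.74142697e-01  2.25933628e-01 -6.36732958e-06 -3.34773719e-05]
```

```bash
cat >> h.py <<'E'
def down(psi): return [np.cos(psi/2),np.sin(psi/2),0,0]
E
python3 - <<'E'
from h import *
q=down(0.0); J=[.546,.004]
p=current_position(); servo_line([p[0],p[1],.36],rate=.2)
move_gripper(.088)
move_ptp([*J,.30],q)
servo_line([*J,.111],rate=.12,contact_N=8)
print(current_position(),current_force())
move_gripper(0.0); print("gap",current_finger_gap(),current_grip_force())
servo_line([*J,.36],rate=.15)
print("gap",current_finger_gap(),current_force(),current_clock())
c=capture("side"); print([ (d["xy"],d["conf"]) for d in silhouettes("side","bottle_center")])
move_ptp([.501,.308,.25],q)
print(current_position(), servo_line([.501,.308,.125],rate=.1), current_force())
print(servo_line([.501,.308,.112],rate=.025,contact_N=3), current_position(),current_force(),current_clock())
cv2.imwrite("pics/side1.png",capture("side")["image"])
E
```

```text
[0.54654954 0.0039518  0.11163139] [-0.51367137 -0.42806821  0.19074457]
gap 0.05985973749108466 29.94541347026825
gap 0.05967794472894321 [ 0.69261795 -0.703317   -3.65204828] 8.8833
[([204.6, 245.3], 0.93), ([368.6, 266.0], 0.77), ([267.8, 163.8], 0.64)]
[0.50186644 0.30726352 0.25053904] False [-0.15154064 -0.1459398  -2.14559193]
True [0.50114354 0.30745329 0.1157281 ] [ 0.36356282 -2.19794356  3.69731796] 12.0417
```

View pics/side1.png

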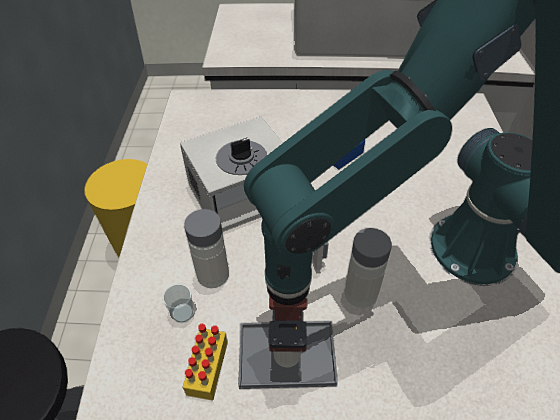

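The jar stands in the tray at (288,350), still held. I will release it, check it, then push the door round an arc.

```bash
cat >> h.py <<'E'
H=np.array([.477,-.148])
def push_pose(th,off,r=.17,z=.140):
    """tool beside the door's outer face, door yaw th, off = distance TCP - door mid plane"""
    p=H+r*np.array([-np.sin(th),np.cos(th)])-off*np.array([np.cos(th),np.sin(th)])
    return [*p,z],down(th)
E
python3 - <<'E'
from h import *
p=current_position(); move_gripper(.088); servo_line([p[0],p[1],.36],rate=.2)
move_gripper(0)
th0=np.radians(12.8)
P,q=push_pose(th0,.035)
move_ptp([P[0],P[1],.30],q)
for n in("side","scene"):
    c=capture(n)
    for d in silhouettes(n,"bottle_center"):
        t=cloud(c,d["region"]); z=np.percentile(t[:,2],98); t=t[t[:,2]>z-.006]; print(n,"jar",round(z,3),cv2.minEnclosingCircle(t[:,:2].astype(np.float32)))
try:
    for th in np.radians(np.linspace(12.8,-62,6)):
        a,b=push_pose(th,.02); print(np.round(inverse_kinematics(a,b),2))
except Exception as e: print(e)
c=capture("wrist"); cv2.imwrite("pics/w1.png",c["image"])
servo_line(P,rate=.15,contact_N=8); print(current_position(),current_force(),current_clock())
E
```

```text
side jar 0.157 ((0.500440776348114, 0.30826079845428467), 0.030438687652349472)
side jar 0.207 ((0.689744770526886, 0.09235354512929916), 0.042016103863716125)
side jar 0.207 ((0.3216417133808136, 0.14440171420574188), 0.04139064997434616)
scene jar 0.159 ((0.5038273334503174, 0.3039119243621826), 0.030049210414290428)
scene jar 0.209 ((0.32619693875312805, 0.14514264464378357), 0.045107152312994)
scene jar 0.209 ((0.6912204623222351, 0.08956997096538544), 0.04173843935132027)
[-0.13  0.21  1.98 -0.    0.95  1.21]
[-0.1   0.27  1.89 -0.    0.98  1.51]
[-0.1   0.32  1.8  -0.    1.01  1.77]
[-0.11  0.38  1.71 -0.    1.05  2.02]
[-0.15  0.43  1.63 -0.    1.09  2.24]
[-0.19  0.47  1.56 -0.    1.12  2.46]
[0.40578844 0.00994736 0.14051154] [0.22711139 0.23453889 0.18790444] 18.1167
```

Jar is upright and centred. Now the arc push.

```bash
python3 - <<'E'
from h import *
ths=np.radians(np.linspace(12.8,-54,8))
for th in ths:
    servo_line(*push_pose(th,.019),rate=.15); print(round(np.degrees(th)),np.round(current_force(),1),np.round(current_position()[:2],3))
print(servo_line(*push_pose(np.radians(-61.9),.003),rate=.04,contact_N=22),current_position(),current_force(),current_clock())
sleep(.1); print(current_force())
u=-np.array([np.cos(np.radians(-62)),np.sin(np.radians(-62)),0])
servo_line(np.array(current_position())+.05*u,rate=.15)
p=current_position(); servo_line([p[0],p[1],.36],rate=.25)
for n in ("scene","side"):
    c=capture(n)
    for d in silhouettes(n,"door_hinge")[:1]:
        t=cloud(c,d["region"]);t=t[(t[:,2]>.155)&(t[:,2]<.175)]
        if len(t)>20: print(n,d["conf"],len(t),cv2.minAreaRect(t[:,:2].astype(np.float32)))
    cv2.imwrite(f"pics/{n}2.png",c["image"])
print(current_clock())
E
```

```text
13 [-0.  -0.3  0.2] [0.422 0.013]
3 [ 0.5  0.2 -0.5] [0.448 0.021]
-6 [-0.2  0.6  0. ] [0.476 0.023]
-16 [-0.2 -0.1 -0.4] [0.504 0.021]
-25 [-0.7  0.3  0.6] [0.531 0.014]
-35 [-0.5  0.4 -0. ] [0.557 0.003]
-44 [-0.6 -0.4  0.1] [ 0.581 -0.013]
-54 [ 0.1 -0.5  0.4] [ 0.602 -0.032]
True [ 0.61778567 -0.05399165  0.13952994] [-0.11429692  0.46389646  1.0400473 ] 21.4833
[-0.23070272  0.9088955   0.21097243]
scene 0.68 342 ((0.5841388702392578, -0.09404849261045456), (0.2294861227273941, 0.016636617481708527), 28.198020935058594)
side 0.8 573 ((0.5829659700393677, -0.09199344366788864), (0.23848888278007507, 0.022320358082652092), 27.43155288696289)
23.2917
```

```bash
python3 - <<'E'
from h import *
th=np.radians(-61.9)
servo_line(push_pose(th,.06)[0],rate=.3)
print(servo_line(push_pose(th,.0)[0],rate=.05,contact_N=22),current_position(),current_force())
d=np.array(current_position()[:2])-H; print("normal off",d@[-np.cos(th),-np.sin(th)])
servo_line(push_pose(th,.05)[0],rate=.2)
p=current_position(); servo_line([p[0],p[1],.36],rate=.3)
# look at the knob: camera ~.079 along tool x from TCP
psi=np.radians(-60); K=np.array([.6257,-.1693])
move_ptp([*(K+[0,0]),.34],down(psi))
c=capture("wrist"); cv2.imwrite("pics/w3.png",c["image"])
ds=silhouettes("wrist","timer_grip"); 
for d in ds[:2]:
    t=cloud(c,d["region"]); t=t[(t[:,2]>.208)&(t[:,2]<.23)]
    print(d["conf"],d["xy"],len(t), cv2.minAreaRect(t[:,:2].astype(np.float32)) if len(t)>10 else "")
print(current_joint_pos(),current_clock())
# top-down rectified map of scale plane z=.169
s=np.linspace(-.08,.08,600); X,Y=np.meshgrid(s,s); W=np.c_[(K[0]+X).ravel(),(K[1]-Y).ravel(),np.full(X.size,.169)]
C=W@np.array(c["R"]).T+c["t"]; u=C[:,:2]/C[:,2:]; u=u*(1+c["k1"]*(u**2).sum(1,keepdims=True))
k=c["intrinsics"]; mu=(u[:,0]*k[0,0]+k[0,2]).reshape(600,600).astype(np.float32); mv=(u[:,1]*k[1,1]+k[1,2]).reshape(600,600).astype(np.float32)
cv2.imwrite("pics/top3.png",cv2.remap(c["image"],mu,mv,cv2.INTER_CUBIC))
E
```

```text
True [ 0.61880715 -0.05328485  0.13947659] [-0.3039247   1.76977253  1.68736955]
normal off 0.01675792556186151
0.91 [282.4, 191.0] 983 ((0.6242260932922363, -0.16971881687641144), (0.04867687448859215, 0.014535138383507729), 28.04136848449707)
[-3.68691921e-01  3.54703965e-01  1.23037880e+00  8.62951140e-04
  1.55744518e+00  2.24785376e+00] 27.0
```

View pics/top3.png

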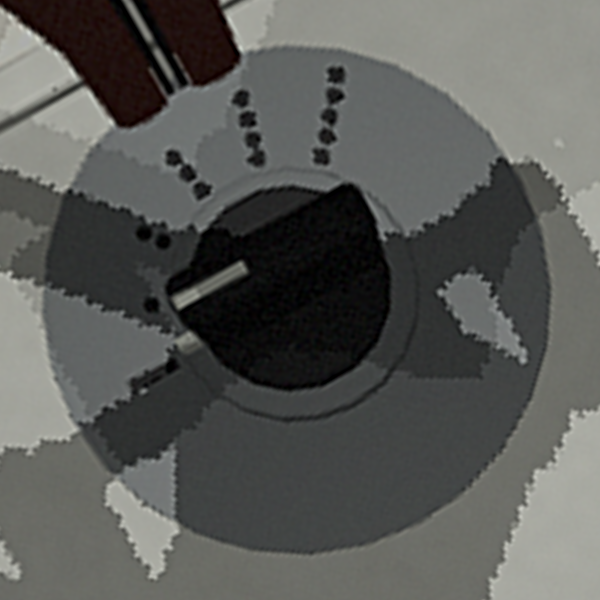

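View pics/side2.png

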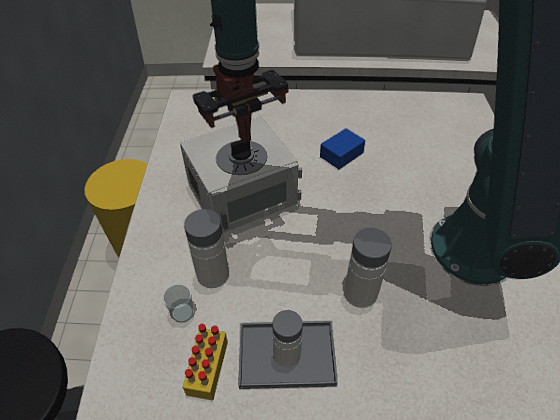

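Door sits flush. The top-down view shows the knob's pointer at the bar mark (155,378), so value 0. The three dots are at (190,175), heading 131°, which is 77° clockwise of the pointer. Grip and turn.

```bash
python3 - <<'E'
from h import *
K=[.625,-.1695]; a0=np.radians(28.1)
move_ptp([*K,.30],down(a0)); move_gripper(.05)
print("contact",servo_line([*K,.194],rate=.12,contact_N=8),current_position())
move_gripper(0); print("gap",current_finger_gap(),current_force())
for f in np.linspace(0,1.35,5)[1:]:
    move_ptp([*K,.194],down(a0-f))
print(current_force(),current_torque(),current_position())
move_gripper(.05); sleep(.2)
servo_line([*K,.34],rate=.2)
c=capture("wrist"); d=silhouettes("wrist","timer_grip")[0]
t=cloud(c,d["region"]); t=t[(t[:,2]>.208)&(t[:,2]<.23)]
print("knob",cv2.minAreaRect(t[:,:2].astype(np.float32)),"expect",28.1-77.35+90)
cv2.imwrite("pics/w4.png",c["image"])
p=current_position(); 
for n in("side","scene"):
    c=capture(n)
    for q in("bottle_center","tip_box","beaker","tube_rack","door_hinge"):
        for d in silhouettes(n,q)[:3]:
            t=cloud(c,d["region"]); print(n,q,round(d["conf"],2),np.round(np.percentile(t,[3,50,97],axis=0),3).tolist())
print(current_clock())
E
```

```text
contact False [ 0.6256469  -0.16972784  0.19485436]
gap 0.013667468766980486 [ 1.89624366 -2.6286817  -0.11878586]
[ 1.19663876 -6.656172   -0.75606945] [-0.94752663 -0.3252883  -0.00838065] [ 0.6254379  -0.17080882  0.19424628]
knob ((0.6253002882003784, -0.16973623633384705), (0.013330606743693352, 0.04913290962576866), 40.88977813720703) expect 40.75000000000001
side bottle_center 0.93 [[0.286, 0.109, 0.002], [0.327, 0.172, 0.154], [0.36, 0.185, 0.207]]
side bottle_center 0.68 [[0.473, 0.288, 0.017], [0.5, 0.328, 0.135], [0.527, 0.338, 0.156]]
side bottle_center 0.6 [[0.65, 0.064, 0.016], [0.682, 0.121, 0.157], [0.721, 0.133, 0.206]]
side beaker 0.58 [[0.721, 0.173, 0.004], [0.751, 0.196, 0.05], [0.779, 0.233, 0.08]]
side tube_rack 0.58 [[0.64, 0.282, 0.009], [0.669, 0.355, 0.051], [0.706, 0.41, 0.093]]
side tube_rack 0.31 [[0.481, -0.14, 0.021], [0.583, -0.087, 0.101], [0.677, -0.031, 0.165]]
side door_hinge 0.6 [[0.481, -0.14, 0.02], [0.583, -0.087, 0.102], [0.677, -0.031, 0.165]]
scene bottle_center 0.98 [[0.483, 0.277, 0.013], [0.515, 0.288, 0.103], [0.534, 0.324, 0.159]]
scene bottle_center 0.74 [[0.491, -0.145, 0.162], [0.589, -0.091, 0.166], [0.682, -0.041, 0.169]]
scene bottle_center 0.72 [[0.313, 0.103, 0.004], [0.355, 0.117, 0.043], [0.366, 0.15, 0.143]]
scene tip_box 0.82 [[0.284, -0.435, 0.01], [0.344, -0.378, 0.054], [0.397, -0.316, 0.06]]
scene tip_box 0.29 [[0.483, -0.147, 0.002], [0.584, -0.089, 0.165], [0.682, 0.038, 0.169]]
scene beaker 0.95 [[0.723, 0.17, 0.006], [0.754, 0.196, 0.054], [0.783, 0.233, 0.082]]
scene beaker 0.67 [[0.607, -0.194, 0.182], [0.633, -0.176, 0.189], [0.65, -0.148, 0.222]]
scene tube_rack 0.68 [[0.649, 0.267, 0.004], [0.688, 0.319, 0.053], [0.714, 0.397, 0.095]]
scene tube_rack 0.2 [[0.482, 0.277, 0.013], [0.515, 0.288, 0.102], [0.534, 0.326, 0.159]]
scene door_hinge 0.88 [[0.491, -0.145, 0.065], [0.586, -0.09, 0.166], [0.684, -0.025, 0.169]]
35.1417
```

View pics/w4.png

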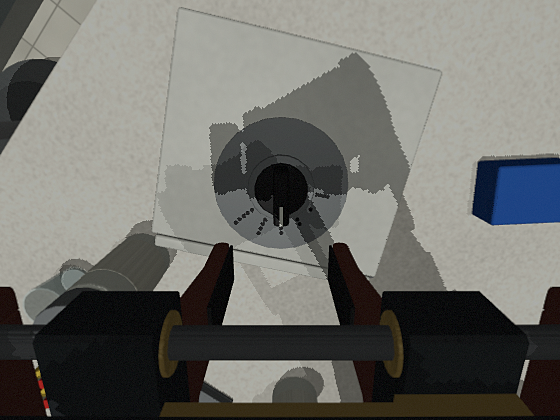

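The pointer at (281,215) aims at the three-dot row at (281,228). The four- and five-dot rows lie to its left, the two-dot, one-dot and bar marks to its right, and the door is flush along the front edge. Handing in.

```bash
python3 -c "
from bench import *
print(close_job())"
```

```text
the job is handed in; nothing more can be done
None
```

The job is handed in at about 35 s of the 64 s allowed: the jar stands upright in the tray, the door is flush and held when pushed again, and the timer points at three dots. The box, beaker and rack measured where they started, but the hand-in gave no verdict.

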